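Lid the clean sample jars from the stack of lids

ROBOT

A 7-joint arm with a two-finger parallel gripper is mounted at the origin on the work surface. World frame = base frame: x ahead of the robot, y to its left, z up, the work surface at z = 0. Lengths are in m, angles in rad, forces in N, time in s.
With the tool pointing down it reaches from about 0.35 to 0.9 m from the base axis. Payload 19.9 kg.
Tool frame: the origin (TCP) lies midway between the tips of the shut fingers; the grasp point (between the pads) lies 19 mm behind it; z points along the fingers, y is the line along which they close (so a half turn about z gives the same grasp; the last joint's range is limited). The gripper opens to 94 mm and grips with 3 to 60 N. Pads are 16 mm wide; open, the fingers measure 119 mm over their backs; the gripper's body (75 mm by 177 mm) begins 78 mm behind the grasp point.
Start: joints at [1.185, 0.417, -0.01, 1.614, 0.005, 1.111, -0.053], TCP at [0.211, -0.588, 0.205] pointing down, gripper open.
Joint ranges: [-2.81, 2.81], [-0.39, 2.02], [-1.27, 1.25], [0.06, 2.57], [-1.19, 4.33], [0.19, 2], [-2.82, 2.82]. Speed limits (rad/s): [1.89, 1.89, 2.39, 2.39, 3.01, 3.01, 3.01].

INTERFACE

Orientations are given as a rotation vector (axis times angle).
In Python, from station import move_to, move_l, move_joints, command_gripper, hold, solve_ik, grab_frame, Unreachable, hand_in, current_clock, current_joints, current_dq, current_joint_efforts, current_eef_pos, current_tool_rot, current_contact_force, current_torque, current_grip_width, current_grasp_force gives the robot as it stands. Calls block until the motion is done:
- move_to(position, orientation): joint-space move of the TCP to a pose.
- move_l(position, rot=None, speed=0.15, contact_N=None): straight line of the TCP; rot=None keeps the orientation; speed is the mean speed in m/s. With contact_N (N) it stops when the force on the tool has changed by that much, and returns True; else False.
- move_joints(angles): joint-space move.
- command_gripper(opening): finger opening in m; the grip force is fixed at half the most; returns when the fingers have stopped.
- hold(seconds).
- solve_ik(position, orientation): joint angles nearest the present ones, or None.
- grab_frame(name): name is "side" or "top"; returns a dict with "pixels" (384x512x3 uint8, red, green, blue), "fovy" (degrees; the focal length in pixels is half the picture's height over the tangent of half this angle, whatever the lens; pixels are square), "cx", "cy" (the principal point, pixels), "rvec" (rotation vector, rad) and "tvec" (3), from world to camera coordinates, as OpenCV has them. Camera axes: x right, y down, z forward; pixel columns grow to the right and rows downward; lengths in m; the calibration is good to about 2 mm. A picture is of the moment at which its call begins. There is no depth.
A pose or a line that the arm cannot do raises Unreachable and nothing moves.
- hand_in(): hands the job in; it is judged then, once.
Readings, each from a call of its own:
- current_clock(): time.
- current_joints(): joint angles.
- current_dq(): joint speeds.
- current_joint_efforts(): joint torques, N m.
- current_eef_pos(): TCP position.
- current_tool_rot(): TCP orientation.
- current_contact_force(): force on the tool from outside, world axes, zero at the start.
- current_torque(): the same for the moment, N m.
- current_grip_width(): finger opening in m.
- current_grasp_force(): force on a finger pad.
Only numpy, scipy, OpenCV 4.12 (cv2) and the standard library are available. Lean on these libraries where they do the work, as an engineer would, in place of code of your own. Each camera call takes 0.05 s, during which the arm holds its last target. There are 200 camera calls.

TASK

Take the stack of grey lids apart and close each of the four open white jars with the lid of its own size, plug in the mouth and the flange lying level and fully down on the rim. Leave the jars standing upright where they are, and do not disturb the mortar or the jar that is already closed.

Things in the scene. Friction and masses are not known exactly. Their poses are not given: they have to be found in the camera images.
- lid_a_mid (a point): Largest of four loose grey plastic lids, bottom of the stack, on the bench; fits jar_a. 22 mm high: flange 68 mm in diameter, 10 mm thick, flat top (grip here); below it a plug 12 mm deep, 56 mm in diameter narrowing to 49 mm at its flat underside. Lids are stacked plug down, one every 22 mm, roughly concentric. Point: on the axis, half-way up, 11 mm below the top, 1 mm below the flange's underside. z up.
- lid_b_mid (a point): Second largest of four loose grey plastic lids, second from the bottom; fits jar_b. 22 mm high: flange 57 mm in diameter, 10 mm thick, flat top (grip here); below it a plug 12 mm deep, 45 mm in diameter narrowing to 38 mm at its flat underside. Lids are stacked plug down, one every 22 mm, roughly concentric. Point: on the axis, half-way up, 11 mm below the top, 1 mm below the flange's underside. z up.
- lid_c_mid (a point): Second smallest of four loose grey plastic lids, third from the bottom; fits jar_c. 22 mm high: flange 46 mm in diameter, 10 mm thick, flat top (grip here); below it a plug 12 mm deep, 34 mm in diameter narrowing to 27 mm at its flat underside. Lids are stacked plug down, one every 22 mm, roughly concentric. Point: on the axis, half-way up, 11 mm below the top, 1 mm below the flange's underside. z up.
- lid_d_mid (a point): Smallest of four loose grey plastic lids, top of the stack; fits jar_d. 22 mm high: flange 35 mm in diameter, 10 mm thick, flat top (grip here); below it a plug 12 mm deep, 23 mm in diameter narrowing to 16 mm at its flat underside. Lids are stacked plug down, one every 22 mm, roughly concentric. Point: on the axis, half-way up, 11 mm below the top, 1 mm below the flange's underside. z up.
- jar_a_mouth (a point): Largest of four open, empty, straight-sided white glass jars with a blank label, loose on the bench: 66 mm outside diameter, 66 mm high, mouth 60 mm (wall 3 mm). Takes lid_a, the lid with the 68 mm flange, which rests on its rim. Point: centre of the mouth, level with the rim. z up.
- jar_b_mouth (a point): Second largest of four open, empty, straight-sided white glass jars with a blank label, loose on the bench: 55 mm outside diameter, 60 mm high, mouth 49 mm (wall 3 mm). Takes lid_b, the lid with the 57 mm flange, which rests on its rim. Point: centre of the mouth, level with the rim. z up.
- jar_c_mouth (a point): Second smallest of four open, empty, straight-sided white glass jars with a blank label, loose on the bench: 44 mm outside diameter, 54 mm high, mouth 38 mm (wall 3 mm). Takes lid_c, the lid with the 46 mm flange, which rests on its rim. Point: centre of the mouth, level with the rim. z up.
- jar_d_mouth (a point): Smallest of four open, empty, straight-sided white glass jars with a blank label, loose on the bench: 33 mm outside diameter, 48 mm high, mouth 27 mm (wall 3 mm). Takes lid_d, the lid with the 35 mm flange, which rests on its rim. Point: centre of the mouth, level with the rim. z up.
- mortar: White porcelain mortar, 110 mm across and 55 mm high, with its pestle leaning in it and reaching to about 90 mm high; a bystander, not to be moved. Origin: centre of its underside.
- closed_jar: White sample jar 58 mm in diameter and 105 mm high, already closed with a ribbed white screw cap and with a paper label; a bystander, not to be moved. Origin: centre of its underside.
Things that resemble listed ones, but are neither listed nor needed, are in the scene too. Leave any blue or pink look-alike of the part that bears lid_c_mid alone.

How it is judged:
By the outcome, as a careful person would: the job done as asked, in the order asked, and still so for the second after the job is handed in, with the robot touching nothing.
It also fails if it takes over 104 s, if anything falls off the work surface, if the arm or the gripper's body presses on something with over 40 N, if the wrist force passes 120 N, or if a joint passes its speed limit or range.

## Working session

There is one attempt and no reset: what is moved stays moved. The work goes in short steps, each a Python script; the robot and the scene stay as the last script left them, time stands still between calls to the robot, and variables do not carry over. Pictures are saved under pics/ and viewed, at most 14 in all, crops included, and the job is handed in when it is done.

```bash
mkdir -p pics
cat > h.py <<'E'
import numpy as np, cv2
from station import *
def cam(n):
    f=grab_frame(n); im=np.array(f["pixels"]); F=im.shape[0]/2/np.tan(np.radians(f["fovy"])/2)
    K=np.array([[F,0,f["cx"]],[0,F,f["cy"]],[0,0,1]]); R=cv2.Rodrigues(np.array(f["rvec"],float))[0]
    return im,K,R,np.array(f["tvec"],float)
def ray(c,u,v,z):
    im,K,R,t=c; d=R.T@np.linalg.solve(K,[u,v,1]); o=-R.T@t
    return o+d*(z-o[2])/d[2]
def proj(c,P):
    im,K,R,t=c; q=K@(R@np.array(P,float)+t); return q[:2]/q[2]
def save(im,n): cv2.imwrite("pics/"+n,cv2.cvtColor(im,cv2.COLOR_RGB2BGR))
E
python3 - <<'E'
from h import *
for n in("top","side"):
    c=cam(n); save(c[0],n+"0.png"); print(n,-c[2].T@c[3],c[1][0,0]); np.savez("pics/"+n+"0.npz",im=c[0],K=c[1],R=c[2],t=c[3])
print(current_clock(),current_tool_rot(),current_grip_width())
E
```

```text
top [ 0.39214947 -0.00467544  1.1884494 ] 395.4961292126333
side [ 0.56256546 -0.8630461   0.80040926] 455.0842425205835
0.1 [-3.09396401e+00 -5.38738004e-01  3.65935644e-04] 0.09407064379510471
```

View pics/top0.png

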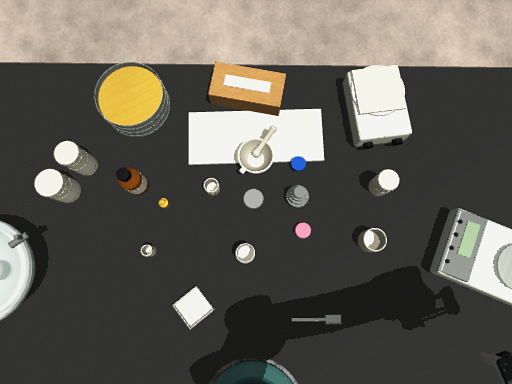

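View pics/side0.png

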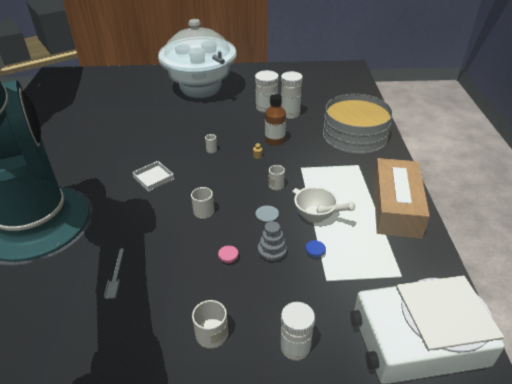

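The top view shows the lid stack at (297,196), with jar a at (372,240), b at (245,253), c at (212,186) and d at (148,251). The mortar is at (255,155) and the closed jar at (385,183). Things that could be mistaken for lid_c are the blue disc (298,163), the pink disc (303,230) and the flat grey disc (253,198). I choose the stepped grey stack at (297,196) and will check it in a crop.

Run:
```python
from h import *
T=np.load("pics/top0.npz")["im"];S=np.load("pics/side0.npz")["im"]
def cr(im,u,v,r=25,s=8): return cv2.resize(im[v-r:v+r,u-r:u+r],(266,266),interpolation=cv2.INTER_CUBIC)
a=np.vstack([np.hstack([cr(T,297,196),cr(T,372,240),cr(T,245,253)]),np.hstack([cr(T,212,186),cr(T,148,251),cr(S,272,238,30)])])
save(a,"crop1.png")
c=lambda n:[np.load(f"pics/{n}0.npz")[k] for k in("im","K","R","t")]
C=c("top")
for n,u,v,z in[("stack",297,196,.088),("a",372,240,.066),("b",245,253,.06),("c",212,186,.054),("d",148,251,.048)]:
    print(n,ray(C,u,v,z))
```

```text
stack [ 0.59357782 -0.12101457  0.088     ]
a [ 0.47317012 -0.33424896  0.066     ]
b [0.43367824 0.02448933 0.06      ]
c [0.62715761 0.12408123 0.054     ]
d [0.43719881 0.30170184 0.048     ]
```

View pics/crop1.png

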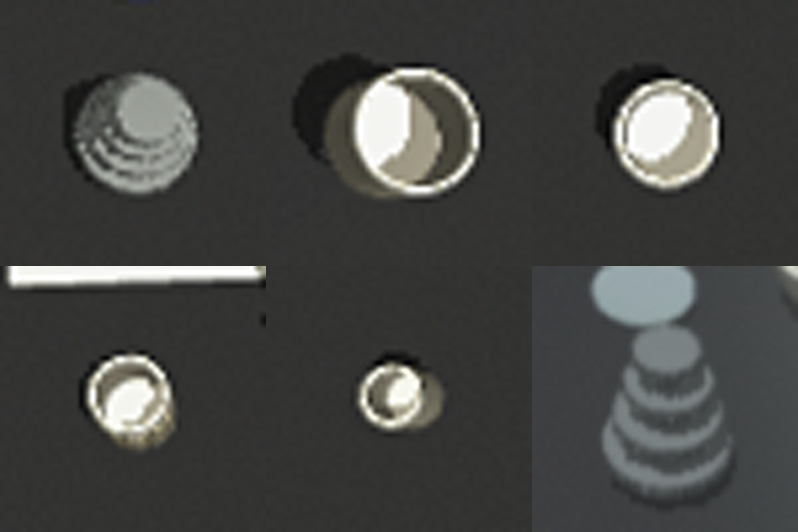

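The crop confirms a stack of four stepped grey lids, and the four jars are open and empty. Next I'll refine the centres by fitting projected circles in both cameras.

```bash
cat >> h.py <<'E'
from scipy.optimize import minimize
from scipy.ndimage import map_coordinates
A=np.linspace(0,2*np.pi,180,endpoint=False)
def load(n):
    d=np.load(f"pics/{n}0.npz"); return [d[k] for k in("im","K","R","t")]
def fit(c,xy,z,r,sgn_only=True,dr=.0025,rng=.012,frac=1.0):
    """centre of circle radius r, height z: brighter just inside r than just outside"""
    g=cv2.GaussianBlur(cv2.cvtColor(c[0],cv2.COLOR_RGB2GRAY).astype(float),(0,0),.6)
    def samp(p,rr):
        P=np.stack([p[0]+rr*np.cos(A),p[1]+rr*np.sin(A),np.full_like(A,z)])
        q=c[1]@(c[2]@P+c[3][:,None]); q=q[:2]/q[2]
        return map_coordinates(g,[q[1],q[0]],order=1,mode='nearest')
    def cost(p):
        d=samp(p,r-dr*.6)-samp(p,r+dr)
        return -np.mean(np.clip(d,-60,60))
    G=[(cost((xy[0]+a,xy[1]+b)),xy[0]+a,xy[1]+b) for a in np.arange(-rng,rng+.001,.0015) for b in np.arange(-rng,rng+.001,.0015)]
    s=min(G); m=minimize(cost,s[1:],method="Nelder-Mead",options=dict(initial_simplex=[s[1:],(s[1]+.001,s[2]),(s[1],s[2]+.001)]))
    return m.x,m.fun
E
python3 - <<'E'
from h import *
C={n:load(n) for n in("top","side")}
uv=dict(ld=(300.2,191,.088,.0175),lc=(299,193,.066,.023),lb=(298.5,195,.044,.0285),la=(297.5,196,.022,.034),ja=(375,239.2,.066,.033),jb=(245,253,.06,.0275),jc=(211,184.7,.054,.022),jd=(146.4,250.2,.048,.0165))
for k,(u,v,z,r) in uv.items():
    p=ray(C["top"],u,v,z)[:2]
    print(k,p.round(4),*[(fit(C[n],p,z,r)[0].round(4),round(fit(C[n],p,z,r)[1],1)) for n in C])
down=np.array([np.pi,0,0])
for p in[(.6,-.126,.3),(.473,-.34,.2),(.433,.025,.2),(.63,.126,.2),(.437,.3,.2),(.6,-.126,.012)]: print(p,solve_ik(p,down))
E
```

```text
ld [ 0.6081 -0.1302] (array([ 0.6087, -0.1288]), np.float64(-37.7)) (array([ 0.6053, -0.1287]), np.float64(-24.4))
lc [ 0.6065 -0.1292] (array([ 0.6036, -0.1336]), np.float64(-27.8)) (array([ 0.6067, -0.1272]), np.float64(-19.9))
lb [ 0.6047 -0.1301] (array([ 0.6018, -0.1319]), np.float64(-32.1)) (array([ 0.6068, -0.1274]), np.float64(-15.1))
la [ 0.6057 -0.1295] (array([ 0.6069, -0.1285]), np.float64(-50.1)) (array([ 0.606 , -0.1286]), np.float64(-22.6))
ja [ 0.4755 -0.3428] (array([ 0.4755, -0.3428]), np.float64(-60.0)) (array([ 0.4736, -0.3421]), np.float64(-59.2))
jb [0.4337 0.0245] (array([0.4337, 0.0245]), np.float64(-60.0)) (array([0.4333, 0.0252]), np.float64(-40.8))
jc [0.631  0.1271] (array([0.6316, 0.1269]), np.float64(-59.0)) (array([0.6293, 0.1278]), np.float64(-36.0))
jd [0.4394 0.3064] (array([0.4384, 0.3079]), np.float64(-60.0)) (array([0.4386, 0.3077]), np.float64(-31.5))
(0.6, -0.126, 0.3) [ 0.41110579  0.34510569 -0.33477215  1.51642004  0.11562292  1.29958529
 -1.50715528]
(0.473, -0.34, 0.2) [ 0.64537265  0.34908042 -0.09401364  1.72635166  0.0366545   1.06786446
 -1.03147095]
(0.433, 0.025, 0.2) [ 0.51083019  0.11448186 -0.67601658  2.05115798  0.08489902  1.00261564
 -1.7785418 ]
(0.63, 0.126, 0.2) [ 0.24798865  0.54528149 -0.70297418  1.55396164  0.37116496  1.17965059
 -2.09709553]
(0.437, 0.3, 0.2) [ 0.24962002  0.49947768 -1.17642508  1.82894949  0.50402211  1.15705165
 -2.66747455]
(0.6, -0.126, 0.012) [ 0.3102618   0.64198245 -0.20455715  1.76658696  0.17918105  0.75114285
 -1.55680581]
```

```bash
cat >> h.py <<'E'
from scipy.spatial.transform import Rotation as Ro
def rot(p): return (Ro.from_euler("z",np.arctan2(p[1],p[0])+np.pi/2)*Ro.from_euler("x",np.pi)).as_rotvec()
def pick(xy,top,d):
    command_gripper(min(.094,d+.022)); r=rot(xy)
    move_to([*xy,top+.06],r); move_l([*xy,top-.0095],speed=.1); command_gripper(d-.01)
    print("grip",current_grip_width(),current_grasp_force(),current_clock())
    p=current_eef_pos(); move_l([p[0],p[1],p[2]+.03],speed=.06); p=current_eef_pos(); move_l([p[0],p[1],.17],speed=.2)
    print("lifted",current_grip_width(),current_grasp_force(),current_contact_force(),current_clock())
def over(xy,rim):
    move_to([*xy,rim+.035],rot(xy)); print("over",current_eef_pos(),current_grip_width(),current_clock())
def lower(xy,rim):
    hit=move_l([*xy,rim-.0005],speed=.025,contact_N=6)
    print("low",hit,current_eef_pos()[2]-rim,current_contact_force(),current_clock())
def both(n,P,r=28):
    out=[]
    for k in("top","side"):
        c=cam(k); u,v=np.clip(proj(c,P).round().astype(int),r,[511-r,383-r]); out.append(cv2.resize(c[0][v-r:v+r,u-r:u+r],(400,400),interpolation=cv2.INTER_CUBIC))
    save(np.hstack(out),n)
E
python3 - <<'E'
from h import *
pick((.607,-.1287),.088,.035)
J=(.4385,.3078); over(J,.048); both("d_over.png",[*J,.06])
E
```

```text
grip 0.032945601219095066 30.002765357494354 4.375
lifted 0.03259989417536175 29.999277591705322 [-0.79327357 -1.28233569 -0.11499876] 5.4917
over [0.4395004  0.30685919 0.08303779] 0.03285660739395277 7.225
```

View pics/d_over.png

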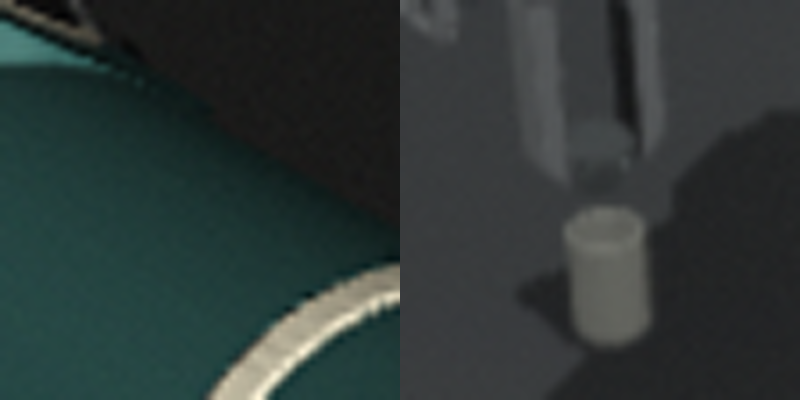

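The side view shows lid d held about level between the fingers, directly above jar d (the top view is blocked by the arm). Lowering it.

Run:
```python
from h import *
J=(.4385,.3078); print(current_eef_pos(),current_grip_width()); lower(J,.048); print(current_eef_pos()); both("d_low.png",[*J,.05])
```

```text
[0.43935489 0.30697997 0.08305785] 0.03297521082520756
low True 0.0008743284740431873 [ 2.17353627 -0.33167821  3.9414175 ] 8.5833
[0.43911706 0.30794034 0.04887433]
```

View pics/d_low.png

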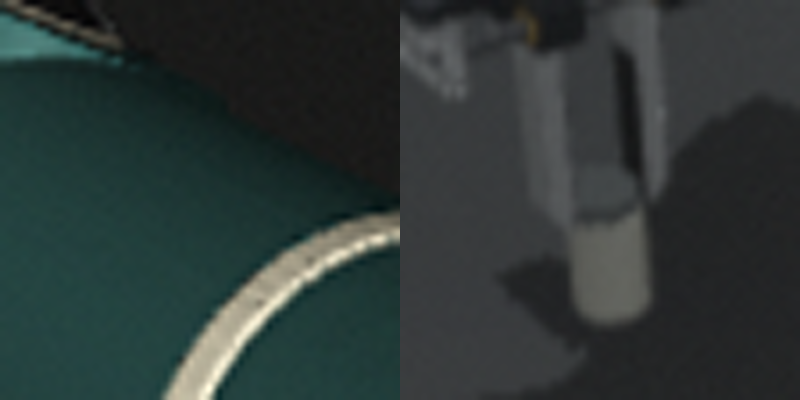

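The side view shows the flange down on jar d's rim, 0.9 mm above it at the tip against the 0.5 mm expected. Release, then lid c.

```bash
cat >> h.py <<'E'
def release(d,J,rim):
    command_gripper(d+.018); p=current_eef_pos(); move_l([p[0],p[1],.17],speed=.15); print("rel",current_clock())
def look(xy,z,r):
    for n in("top","side"):
        f=fit(cam(n),xy,z,r,rng=.006); print(n,f[0].round(4),round(f[1],1))
E
python3 - <<'E'
from h import *
J=(.4385,.3078); release(.035,J,.048)
look((.606,-.129),.066,.023); look((.606,-.129),.022,.034)
both("s2.png",[.606,-.129,.04]); 
c=cam("side"); u,v=proj(c,[*J,.05]).astype(int); save(cv2.resize(c[0][v-28:v+28,u-28:u+28],(400,400),interpolation=2),"jd.png")
a=cv2.imread("pics/s2.png"); cv2.imwrite("pics/s2j.png",cv2.resize(np.hstack([a,cv2.imread("pics/jd.png")]),(798,266)))
E
```

```text
rel 10.175
top [ 0.6087 -0.1296] -38.4
side [ 0.6064 -0.128 ] -29.1
top [ 0.6068 -0.1286] -50.8
side [ 0.606  -0.1285] -20.3
```

View pics/s2j.png

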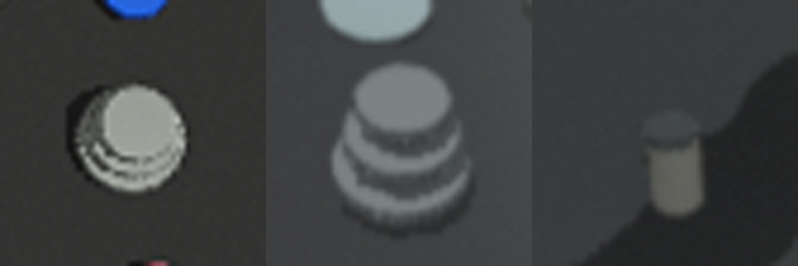

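The crop shows jar d with its lid level and the three remaining lids undisturbed. Next is lid c, stopping at the lowered pose for a check.

Run:
```python
from h import *
pick((.6072,-.1288),.066,.046)
J=(.6305,.1273); over(J,.054); hold(.2); lower(J,.054); both("c_low.png",[*J,.05])
```

```text
grip 0.04403713081664905 30.000881552696228 14.0583
lifted 0.043837582641019585 29.999987483024597 [-0.6748948   0.00890805 -0.39993287] 15.275
over [0.63102869 0.12544089 0.08900629] 0.04430270052215364 16.325
low True 0.0007518239486106401 [-1.09655152 -0.91293232  7.76707084] 17.7917
```

View pics/c_low.png

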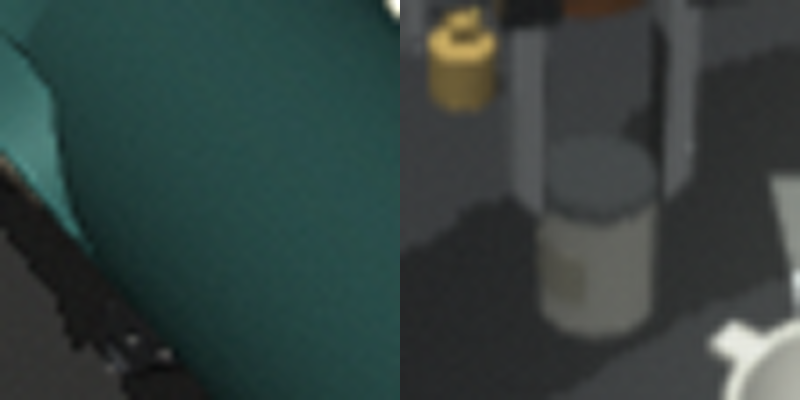

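The side view shows lid c flush on jar c (stop height +0.75 mm). Release, check the stack fit, then do lid b the same way.

Run:
```python
from h import *
release(.046,0,.054)
look((.606,-.129),.044,.0285)
pick((.607,-.1288),.044,.057)
J=(.4335,.0248); over(J,.060); hold(.2); lower(J,.060); both("b_low.png",[*J,.05])
```

```text
rel 19.3417
top [ 0.608  -0.1301] -42.0
side [ 0.6064 -0.1284] -28.9
grip 0.054782426731270775 30.00111758708954 22.2917
lifted 0.05504115219227617 29.999942779541016 [-0.15423114 -0.39703633 -1.12826805] 23.625
over [0.43465711 0.02434941 0.09519797] 0.05487697691238809 24.5917
low True 0.0006986941195508273 [-1.06569256 -1.29686115  8.32595955] 26.0583
```

View pics/b_low.png

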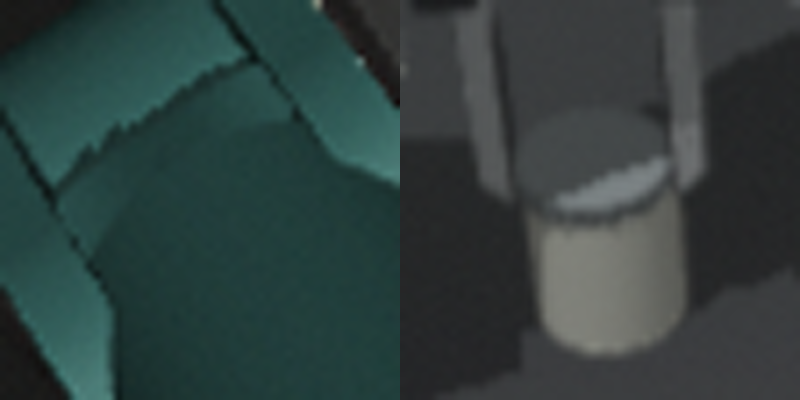

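Lid b is flush on jar b (+0.7 mm). Now lid a.

Run:
```python
from h import *
release(.057,0,.06)
look((.606,-.129),.022,.034)
pick((.6066,-.1287),.022,.068)
J=(.4747,-.3425); over(J,.066); hold(.2); lower(J,.066); both("a_low.png",[*J,.05])
```

```text
rel 27.5667
top [ 0.6074 -0.128 ] -59.9
side [ 0.6058 -0.1288] -32.4
grip 0.0661385462587072 30.001093447208405 30.4583
lifted 0.06622915138328392 29.999927580356598 [ 0.10263987  0.18866021 -0.56046987] 31.9
over [ 0.47600996 -0.34100009  0.10133937] 0.06587742870693505 32.9167
low True 0.0007476073525818777 [-0.92564921  0.37454621  7.29564054] 34.3833
```

View pics/a_low.png

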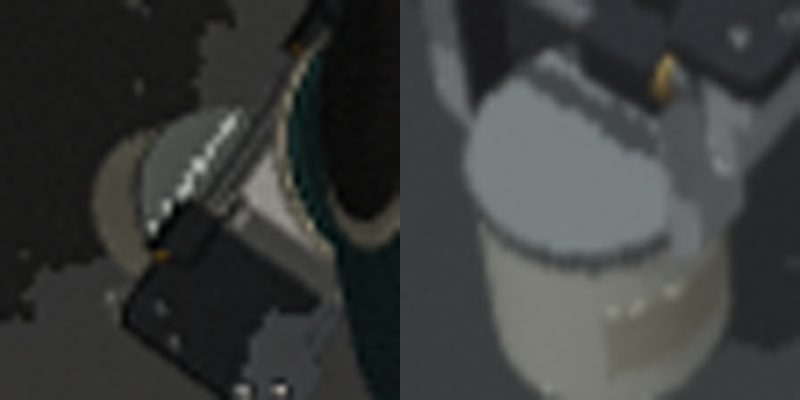

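Lid a is flush on jar a (+0.75 mm). Release, move clear and check all four.

Run:
```python
from h import *
release(.068,0,.066); move_to([.25,-.55,.25],rot((.25,-.55)))
Js=dict(a=(.4747,-.3425,.066,.034),b=(.4335,.0248,.06,.0285),c=(.6305,.1273,.054,.023),d=(.4385,.3078,.048,.0175))
rows=[]
for n in("top","side"):
    c=cam(n); row=[]; save(c[0],n+"_end.png")
    for k,(x,y,z,r) in Js.items():
        f=fit(c,(x,y),z+.01,r,rng=.006); print(n,k,f[0].round(4),round(f[1],1))
        u,v=proj(c,[x,y,z]).round().astype(int); row.append(cv2.resize(c[0][max(v-24,0):v+24,u-24:u+24],(200,200),interpolation=2))
    rows.append(np.hstack(row))
save(np.vstack(rows),"end.png")
```

```text
rel 35.85
top a [ 0.4761 -0.3428] -58.2
top b [0.4336 0.0252] -60.0
top c [0.631  0.1283] -49.6
top d [0.4396 0.3078] -52.0
side a [ 0.4745 -0.342 ] -37.8
side b [0.4321 0.0251] -29.1
side c [0.629  0.1279] -24.5
side d [0.4376 0.3077] -23.2
```

View pics/end.png

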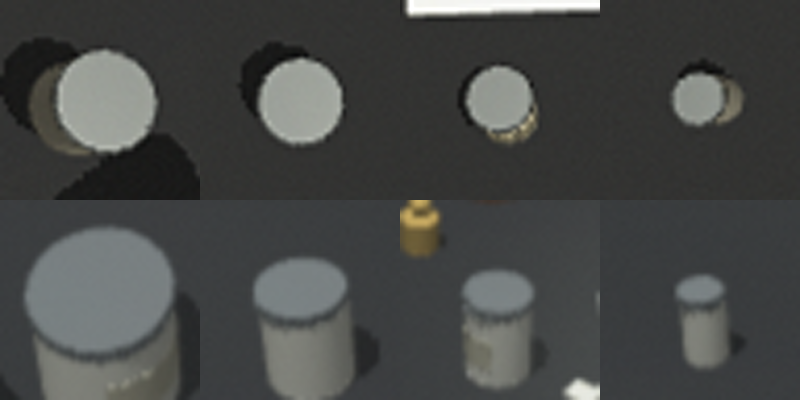

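View pics/side_end.png

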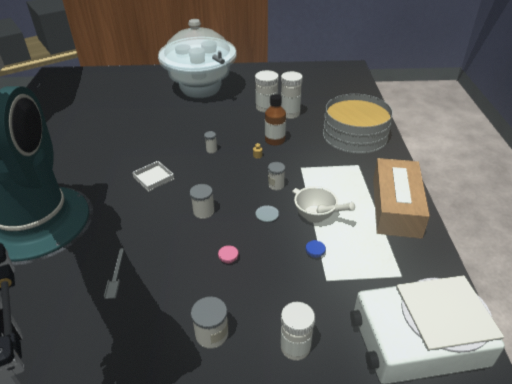

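All four jars are closed and level: in the side view a is at (210,322), b at (203,200), c at (277,175) and d at (211,141). The mortar, the closed jar and the coloured discs look unmoved. Handing in.

```bash
python3 -c "
from station import *
print(hand_in())"
```

```text
the job is handed in; nothing more can be done
None
```

I closed all four jars with their own lids, flanges level on the rims, and left the mortar and the closed jar undisturbed; the job is handed in at about 37 s on the robot clock (limit 104 s).

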